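# Centre the pour-over dripper on its mug and tare the scale

### The arm

A 6-joint arm with a two-finger parallel gripper is mounted at the origin on the work surface. World frame = base frame: x ahead of the robot, y to its left, z up, the work surface at z = 0. Lengths are in m, angles in rad, forces in N, time in s.
With the tool pointing down it reaches from about 0.425 to 0.95 m from the base axis. Payload 3.5 kg.
Tool frame: the origin (TCP) lies on the centre line of the jaws, within the pads' length; the fingertips stand 19 mm ahead of it and the grasp point (between the pads) is the TCP; z points along the fingers, y is the line along which they close (so a half turn about z gives the same grasp; the last joint's range is limited). The gripper opens to 85 mm and grips with 20 to 120 N. Pads are 22 mm wide; open, the fingers measure 114 mm over their backs; the gripper's body (76 mm by 85 mm) begins 54 mm behind the grasp point. The pads swing forward as they close: fully open they stand 13 mm farther back than shut.
Start: joints at [0.964, 0.286, 1.577, -0, 1.279, -0.15], TCP at [0.298, 0.606, 0.25] pointing down, gripper open.
Joint ranges: [-2.77, 2.77], [-0.9, 2.22], [0.21, 2.48], [-1.53, 4.67], [0.24, 2.81], [-2.84, 2.84]. Speed limits (rad/s): [2.79, 2.79, 3.14, 3.14, 3.14, 3.14].

### API

Orientations are given as a unit quaternion [x, y, z, w].
In Python, from rig import sensors, optics, robot gives the robot as it stands.
- The arm moves only by the shell command python3 -m pendant 'ROWS'. ROWS is a JSON object of lists of equal length, an entry for each row: "dp": the shift along the tool's x, y, z in m, a list of three; "angular": the turn, a rotation vector about the tool's x, y, z in rad, a list of three; "gripper": the closure in counts, from 0 (fully open) to 255 (shut). A call has exactly 5 rows; each row shifts and turns the commanded pose from where the row before left it, along the tool's axes as they then stand; what a row does not reach is not made up. A row lasts 1/10 s, in which the tool goes at most 50 mm and 8.59 degrees, less where a joint would pass 70% of its speed; a pose out of reach is approached as far as the arm can. A call is refused whole if a number of a shift passes 0.05 or a number of a turn 0.15, either way. A call with a gripper value outside its range is refused whole. The fingers move at their own pace and stop on an object; the grip force is fixed at half the most. Time passes only in rows, so rows that do not move let the fingers close, or fill a call up. It gives the time, the measured TCP pose, the force, the opening and the grip force at its end, in the units of the state.
- sensors.state(): the state, without advancing time (a new reading comes with each control period).
- optics.snapshot(name): name is "scene" or "side" or "wrist"; returns a dict with "img" (384x512x3 uint8, red, green, blue), "z_map" (384x512 float32, m along the optical axis (not along the pixel's ray), 0 where there is no reading), "vfov" (degrees; the focal length in pixels is half the picture's height over the tangent of half this angle, whatever the lens; pixels are square), "cx", "cy" (the principal point, pixels), "R" (3x3) and "t" (3): a world point X has camera coordinates R X + t. Camera axes: x right, y down, z forward; pixel columns grow to the right and rows downward; lengths in m; the calibration is good to about 2 mm. A picture is of the moment at which its call begins.
- robot.hand_in(): hands the job in; it is judged then, once.
The state is a dict: "time": time; "q": joint angles; "joint_vel": joint speeds; "joint_torque": joint torques, N m; "position": TCP position; "eef_rot": TCP orientation; "ft_force": force on the tool from outside, world axes, zero at the start; "torque": the same for the moment, N m; "finger_gap": finger opening in m; "grasp_force": force on a finger pad.
Only numpy, scipy, OpenCV 4.12 (cv2) and the standard library are available. Lean on these libraries where they do the work, as an engineer would, in place of code of your own. Each camera call takes 0.05 s, during which the arm holds its last target. There are 200 camera calls.

### The job

The black coffee dripper stands lopsided on the white mug on the kitchen scale. Without gripping or lifting it, nudge it with light fingertip taps on the edge of its base until it sits centred and level on the mug, its base standing out evenly all round; then press the scale's orange tare key right down and let it go. Leave the mug where it stands, do not tip the dripper, and do not disturb the other things on the worktop.

Things in the scene. Friction and masses are not known exactly. Their poses are not given: they have to be found in the camera images.
- dripper: black coffee dripper, 165 to 285 g, loose: flat round base flange 112 mm across, 5 mm thick, with a low hollow cone on it (48 mm across at its foot, 86 mm at its open top, 52 mm above the flange's underside). Origin: on its axis at the flange's flat underside; z up. It rests on the mug's rim, nothing locates it. Slides at about 1 to 2 N; tips off if its overhang is pressed down with 0.4 to 2 N
- dripper_handle (a point): middle of the dripper's small loop handle, on the dripper's own +y side, 54 mm from its axis (outer face 58 mm), 36 mm above the flange's underside; only the handle reaches beyond the flange. At the start the dripper's axis is 14 to 25 mm off the mug's, within 30 degrees of the mug's own +x; its handle is within 30 degrees of the mug's +y
- mug: white mug standing loose on the scale's plate: 74 mm across the rim, 82 mm tall, about 380 g, ring handle on its own +y side reaching 66 mm from the axis and no higher than 62 mm above the mug's foot. Origin: on its axis, at the underside; its axis is where the dripper's axis must come. The rim is 82 mm above the origin
- scale: flat grey kitchen scale, fixed, 230 mm (its x) by 160 mm (its y), with a steel weighing plate (150 mm square, top 22 mm above the worktop) towards its +x end and a control panel (top 18 mm above the worktop) at its -x end with a black display and the orange key. Origin: centre of its underside at worktop height
- tare_key_top (a point): centre of the top face of the orange tare key, 26 mm (scale x) by 34 mm (scale y), 24.5 mm above the worktop when up; it lies 92 mm to -x and 30 mm to -y of the scale's origin in the scale's frame
- tare_key (a joint): travel of the tare key in m: 0 up, 0.004 fully down; springs back by itself; about 1 N to start it moving, 3 N fully down
- milk_jug: small steel milk jug, 68 mm across, 72 mm tall, beside the scale on its +y side; origin centre of its underside; leave alone
- teaspoon: steel spoon with a thick grey handle, 140 mm long, lying beside the scale on its -y side; leave alone
- coffee_jar: brown glass coffee jar with black lid, 84 mm across, 115 mm tall, on the right (-y); origin centre of its underside; leave alone
- sugar_bowl: blue bowl, 96 mm across, 55 mm tall, on the left (+y); origin centre of its underside; leave alone
- spare_mug: terracotta mug, 80 mm across, 88 mm tall, on the left (+y); origin centre of its underside; leave alone
- pepper_mill: dark wooden pepper mill, 52 mm across, 126 mm tall, on the right (-y); origin centre of its underside; leave alone
There are look-alikes about, which are no part of the job. Leave any yellow look-alike of the mug alone. Leave any pink look-alike of the dripper alone.

How it is judged:
On the way, in this order (a step that is already met when the one before it is completed fails the run):
1. the dripper rests centred and level on the mug (horizontal distance between dripper and mug below 0.006 m and angle between dripper's own z axis and vertical below 0.06 rad and linear speed of dripper below 0.015 m/s), for 0.3 s.
2. the tare key is pressed right down (value of joint tare_key above 0.003 m), for 0.05 s.
At the end, for the whole second after the job is handed in: The dripper rests level on the mug's rim with its axis within 6 mm of the mug's, both upright within 0.06 rad; the mug is within 12 mm of where it started; the tare key has been pressed down at least 3 mm after the centring and is up again (less than 1 mm) (horizontal distance between dripper and mug below 0.006 m and z of dripper in the frame of mug between 0.079 and 0.085 m and angle between each of dripper, mug's own z axis and vertical below 0.06 rad and distance of mug from where it was at the start of the episode below 0.012 m and linear speed of dripper below 0.01 m/s and value of joint tare_key below 0.001 m); the robot touches nothing.
It fails at once if the dripper is tipped (more than 0.2 rad), knocked off, or lifted more than 12 mm off the mug's rim (angle between dripper's own z axis and vertical above 0.2 rad or z of dripper in the frame of mug above 0.094 m).
It fails at once if the dripper is gripped, struck or jammed: more than 10 N between the robot and the dripper (contact force between any of the fingers, the arm and dripper above 10 N).
It fails at once if the mug is shifted more than 15 mm or tipped or lifted (distance of mug from where it was at the start of the episode above 0.015 m or angle between mug's own z axis and vertical above 0.15 rad).
It fails at once if the tare key is pressed while the dripper is still off-centre (value of joint tare_key above 0.003 m and horizontal distance between dripper and mug above 0.008 m).
It fails at once if another thing on the worktop is pushed more than 20 mm (distance of any of milk_jug, teaspoon, coffee_jar, sugar_bowl, spare_mug, pepper_mill from where it was at the start of the episode above 0.02 m).
It also fails if it takes over 51 s, if anything falls off the work surface, if the arm or the gripper's body presses on something with over 40 N, if the wrist force passes 120 N, or if a joint passes its speed limit or range.

## Working session

There is one attempt and no reset: what is moved stays moved. The work goes in short steps, Python scripts to look and compute and a shell command to move; the robot and the scene stay as the last step left them, time stands still between calls to the robot, and variables do not carry over. Pictures are saved under pics/ and viewed, at most 10 in all, crops included, and the job is handed in when it is done.

```bash
mkdir -p pics; ls; cat > h.py <<'E'
import numpy as np, cv2
from rig import sensors, optics, robot
def snap(n,save=None):
    s=optics.snapshot(n)
    if save: cv2.imwrite('pics/'+save,s['img'][:,:,::-1])
    return s
def world(s):
    h,w=s['z_map'].shape; f=h/2/np.tan(np.radians(s['vfov'])/2)
    u,v=np.meshgrid(np.arange(w),np.arange(h)); z=s['z_map']
    P=np.stack([(u-s['cx'])/f*z,(v-s['cy'])/f*z,z],-1)
    P=(P-np.array(s['t']))@np.array(s['R']); P[z==0]=np.nan
    return P
E
python3 - <<'E'
from h import *
a=snap('scene','a.png');b=snap('side','b.png')
for s in(a,b): print(np.round(s['R'],3).tolist(),np.round(s['t'],3),s['vfov'],s['cx'],s['cy'], -np.array(s['R']).T@s['t'])
s=sensors.state();print({k:np.round(v,3) for k,v in s.items()})
E
```

```text
pics
[[0.009, 1.0, -0.006], [0.821, -0.011, -0.571], [-0.571, 0.0, -0.821]] [ 0.007 -0.36   1.566] 49.638589754192466 257.50702139796016 192.1860192232873 [ 1.18962554 -0.01109817  1.07977696]
[[0.907, -0.42, -0.015], [-0.309, -0.642, -0.702], [0.286, 0.641, -0.712]] [-0.459  0.224  1.276] 47.32315398849512 255.29766663077083 194.26414631364813 [ 0.12108402 -0.86689615  1.05952728]
{'time': np.float64(0.1), 'q': array([ 0.964,  0.287,  1.578, -0.   ,  1.279, -0.15 ]), 'joint_vel': array([-0.001,  0.001, -0.003,  0.   ,  0.   ,  0.   ]), 'joint_torque': array([ 2.0000e-03, -4.0729e+01, -2.9370e+01, -0.0000e+00,  3.0000e-03,
        0.0000e+00]), 'position': array([0.297, 0.605, 0.249]), 'eef_rot': array([ 0.226,  0.974, -0.001, -0.   ]), 'ft_force': array([-0.493, -1.207,  0.459]), 'torque': array([-0.036,  0.035,  0.   ]), 'grasp_force': np.float64(0.0), 'finger_gap': np.float64(0.085)}
```

View pics/a.png

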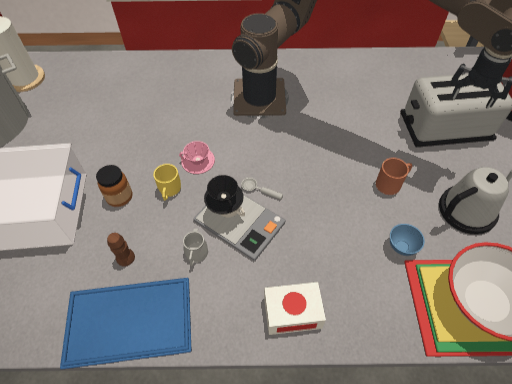

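View pics/b.png

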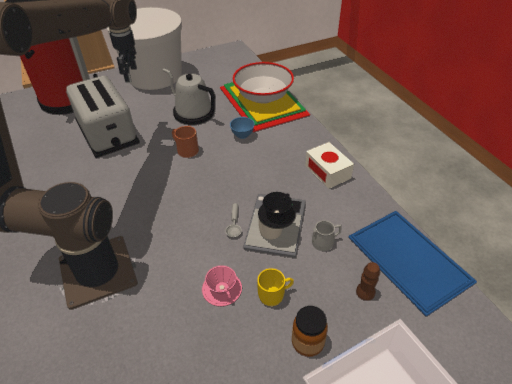

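The scene view has the dripper at (223,193), the orange key at (270,227), the jug at (193,245) and the spoon at (262,188). The side view has the dripper at (277,208) on the mug at (275,232). Next I'll measure from the depth maps.

```bash
cat >> h.py <<'E'
from scipy.optimize import least_squares
def circ(p,r=None,c0=None):
    c0=p.mean(0) if c0 is None else c0
    if r: g=lambda x:np.hypot(*(p-x[:2]).T)-r; x0=c0
    else: g=lambda x:np.hypot(*(p-x[:2]).T)-x[2]; x0=[*c0,.04]
    o=least_squares(g,x0,loss='soft_l1',f_scale=.002); return np.round(o.x,4),round(float(np.median(abs(o.fun))),4),len(p)
E
python3 - <<'E'
from h import *
for n in('scene','side'):
    s=snap(n);P=world(s);hsv=cv2.cvtColor(s['img'],cv2.COLOR_RGB2HSV).astype(int);z=P[...,2]
    print(n)
    d0=np.array([.5,-.08]) 
    box=(slice(150,270),slice(180,300)) if n=='scene' else (slice(180,260),slice(225,345))
    P=P[box];z=z[...][box];hs=hsv[box]
    org=(abs(hs[...,0]-12)<8)&(hs[...,1]>150)&(hs[...,2]>120)
    print('key',np.nanmedian(P[org],0),org.sum())
    dark=hs[...,2]<75
    hi=dark&(z>.09); print('dark hi',np.nanmedian(P[hi],0),hi.sum(),np.nanmin(P[hi],0),np.nanmax(P[hi],0))
    print('zhist',np.histogram(z[hi],np.arange(.09,.17,.005)))
    m=(hs[...,1]<60)&(hs[...,2]>90)&(z>.035)&(z<.1)
    print('mug?',m.sum(),np.nanmedian(P[m],0))
    pl=(z>.017)&(z<.026); r=cv2.minAreaRect(P[pl][:,:2].astype(np.float32)*1000); print('scale',r)
    jm=z[...]>.03
    np.savez(n+'.npz',P=P,hs=hs)
    v=(cv2.resize(s['img'][box][:,:,::-1],None,fx=5,fy=5,interpolation=cv2.INTER_CUBIC)); cv2.imwrite('pics/c_%s.png'%n,v)
E
```

```text
scene
key [0.57947646 0.02475212 0.02421542] 84
dark hi [ 0.53103849 -0.10777472  0.11485048] 1129 [ 0.48680043 -0.16228328  0.10400045] [ 0.58398707 -0.05447561  0.16001851]
zhist (array([  0,   0,   5, 237, 323,  39,  50,  47,  53,  55,  68,  83, 100,
        68,   1,   0]), array([0.09 , 0.095, 0.1  , 0.105, 0.11 , 0.115, 0.12 , 0.125, 0.13 ,
       0.135, 0.14 , 0.145, 0.15 , 0.155, 0.16 , 0.165, 0.17 ]))
mug? 470 [ 0.64231182 -0.18064953  0.0563472 ]
scale ((475.1875, -92.03054809570312), (409.8437194824219, 316.6071472167969), 4.4312968254089355)
side
key [nan nan nan] 0
dark hi [ 0.5246273  -0.11016105  0.11365051] 1070 [ 0.4696571  -0.16601995  0.09297979] [ 0.58069721 -0.06074918  0.15960031]
zhist (array([  1,   0,  12, 295, 244,  36,  46,  45,  48,  60,  65,  80,  91,
        47,   0,   0]), array([0.09 , 0.095, 0.1  , 0.105, 0.11 , 0.115, 0.12 , 0.125, 0.13 ,
       0.135, 0.14 , 0.145, 0.15 , 0.155, 0.16 , 0.165, 0.17 ]))
mug? 467 [ 0.61435988 -0.16421014  0.06113259]
scale ((605.5220947265625, -77.16191101074219), (274.5914611816406, 392.2310485839844), 77.41735076904297)
  return np.nanmean(a, axis, out=out, keepdims=keepdims)
```

View pics/c_scene.png

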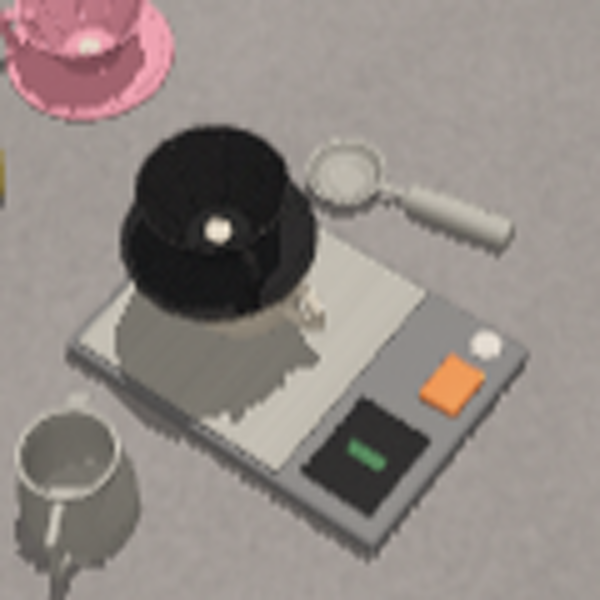

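View pics/c_side.png

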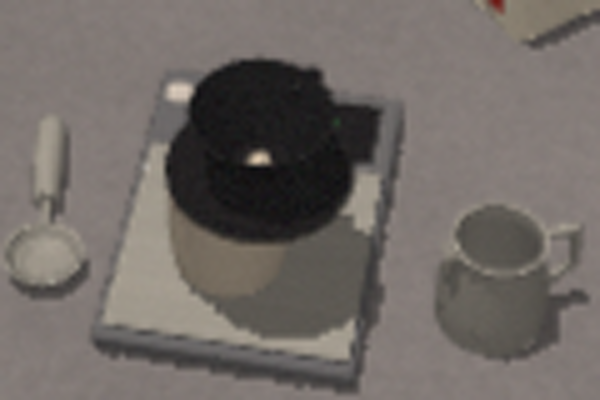

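The crops show the dripper's flange and cone, with white showing through the bottom hole. A strip of white mug is visible below it: the handle at (310,305) in the scene crop and the wall at (200,250) in the side crop. Now I'll fit circles.

```bash
cat > fit.py <<'E'
from h import *
def analyse(P,hs,c0=np.array([.53,-.11]),pr=True):
    P=P.reshape(-1,3);hs=hs.reshape(-1,3); z=P[:,2]; ok=~np.isnan(z)
    near=ok&(np.hypot(*(P[:,:2]-c0).T)<.085)
    dark=near&(hs[:,2]<75)
    fl=P[dark&(z>.102)&(z<.1115)]
    c=fl[:,:2].mean(0)
    for _ in range(15):
        a=np.arctan2(*(fl[:,:2]-c).T[::-1]);r=np.hypot(*(fl[:,:2]-c).T)
        b=(a//.15).astype(int);e=[]
        for k in set(b):
            i=np.where(b==k)[0]; j=i[np.argmax(r[i])]
            if r[j]>.045:e.append(j)
        x,m,n=circ(fl[e,:2],.0555,c); c=x
    print('flange',x,m,n,'medz',np.median(fl[:,2]))
    top=P[dark&(z>.1535)&(z<.16)]
    print('top r43',circ(top[:,:2],.042,c),circ(top[:,:2]))
    mg=near&(hs[:,2]>85)&(z>.035)&(z<.1); M=P[mg]; rr=np.hypot(*(M[:,:2]-c).T); 
    return c,M
E
python3 - <<'E'
from fit import *
A=[]
for n in('scene','side'):
    d=np.load(n+'.npz');print(n);c,M=analyse(d['P'],d['hs']);A.append(M)
    print('mug n',len(M),M.min(0),M.max(0))
    # body: exclude handle by robust fit
    print('mug r37',circ(M[:,:2],.037,c))
    P=d['P'];pl=(P[...,2]>.0205)&(P[...,2]<.0245)&(np.hypot(P[...,0]-.56,P[...,1]+.05)<.2)
    pl=cv2.morphologyEx(pl.astype(np.uint8),cv2.MORPH_OPEN,np.ones((3,3)));print('plate',cv2.minAreaRect(P[pl>0][:,:2].astype(np.float32)*1000))
    jg=(P[...,2]>.03)&(P[...,0]>.58)&(P[...,1]<-.1);
    if jg.sum():print('jug',np.nanmedian(P[jg],0),P[jg].max(0))
M=np.vstack(A);print('both',circ(M[:,:2],.037,np.array([.53,-.1])))
for m in A: print(np.round(m[::25],3).tolist())
E
```

```text
scene
flange [ 0.528  -0.1078] 0.0008 29 medz 0.10960714134615315
top r43 (array([ 0.53  , -0.1074]), 0.0015, 100) (array([ 0.5294, -0.1074,  0.0404]), 0.001, 100)
mug n 97 [ 0.53386095 -0.14099475  0.03532522] [ 0.56991132 -0.04987435  0.09984742]
mug r37 (array([ 0.5158, -0.0738]), 0.007, 97)
plate ((558.2711181640625, -82.21827697753906), (106.03419494628906, 195.99447631835938), 19.160194396972656)
jug [ 0.65925659 -0.18661135  0.0579949 ] [ 0.70318177 -0.10079168  0.1129809 ]
side
flange [ 0.5257 -0.1089] 0.0008 30 medz 0.10911152154862028
top r43 (array([ 0.525 , -0.1097]), 0.0017, 80) (array([ 0.525 , -0.1096,  0.0405]), 0.001, 80)
mug n 216 [ 0.47276435 -0.13886349  0.03527664] [ 0.53543556 -0.09315546  0.091176  ]
mug r37 (array([ 0.5112, -0.0986]), 0.001, 216)
plate ((507.0334167480469, -112.45096588134766), (41.29185104370117, 124.10845184326172), 76.30587768554688)
jug [ 0.64114873 -0.19728651  0.05297586] [ 0.69638874 -0.10738463  0.10955594]
both (array([ 0.5122, -0.0982]), 0.0013, 313)
[[0.542, -0.061, 0.081], [0.557, -0.058, 0.078], [0.546, -0.06, 0.05], [0.548, -0.101, 0.043]]
[[0.474, -0.096, 0.091], [0.475, -0.095, 0.058], [0.475, -0.109, 0.063], [0.477, -0.117, 0.067], [0.484, -0.124, 0.066], [0.491, -0.13, 0.064], [0.502, -0.135, 0.059], [0.523, -0.133, 0.042], [0.495, -0.128, 0.041]]
```

```bash
for i in 1; do
python3 -m pendant '{"dp":[[-0.03,-0.0275,0],[-0.03,-0.0275,0],[-0.03,-0.0275,0],[-0.03,-0.0275,0],[-0.03,-0.0275,0]],"angular":[[0,0,0],[0,0,0],[0,0,0],[0,0,0],[0,0,0]],"gripper":[255,255,255,255,255]}'
python3 -m pendant '{"dp":[[-0.03,-0.0275,0],[-0.03,-0.0275,0],[-0.03,-0.0275,0],[-0.03,-0.0275,0],[-0.03,-0.0275,0]],"angular":[[0,0,0],[0,0,0],[0,0,0],[0,0,0],[0,0,0]],"gripper":[255,255,255,255,255]}'
python3 -m pendant '{"dp":[[-0.03,-0.0275,0],[-0.03,-0.0275,0],[-0.03,-0.0275,0],[-0.03,-0.0275,0],[-0.03,-0.0275,0]],"angular":[[0,0,0],[0,0,0],[0,0,0],[0,0,0],[0,0,0]],"gripper":[255,255,255,255,255]}'
python3 -m pendant '{"dp":[[-0.03,-0.0275,0],[-0.03,-0.0275,0],[-0.03,-0.0275,0],[-0.03,-0.0275,0],[0,0,0]],"angular":[[0,0,0],[0,0,0],[0,0,0],[0,0,0],[0,0,0]],"gripper":[255,255,255,255,255]}'
done
python3 - <<'E'
from h import *
s=sensors.state();print(s['position'],s['eef_rot'],s['finger_gap'])
from scipy.spatial.transform import Rotation as R
print(R.from_quat(s['eef_rot']).as_matrix().round(3))
w=snap('wrist','w1.png');print(-np.array(w['R']).T@w['t'])
E
```

```text
time: 0.7
position: [0.3718, 0.4147, 0.2501]
eef_rot: [0.226, 0.974, -0.0, 0.0]
ft_force: [-0.4, 0.9, -0.9]
finger_gap: 0.0124
grasp_force: 0.0
time: 1.2
position: [0.4458, 0.2251, 0.2503]
eef_rot: [0.226, 0.974, 0.0, 0.0]
ft_force: [0.0, 0.3, 0.6]
finger_gap: -0.0001
grasp_force: 0.0
time: 1.7
position: [0.5198, 0.0355, 0.2503]
eef_rot: [0.226, 0.974, 0.0, 0.0]
ft_force: [0.3, 0.2, 0.2]
finger_gap: 0.0001
grasp_force: 0.0
time: 2.2
position: [0.5797, -0.1188, 0.25]
eef_rot: [0.229, 0.973, -0.001, 0.0]
ft_force: [-0.4, -0.1, -0.1]
finger_gap: -0.0002
grasp_force: 0.0
[ 0.57972026 -0.11880041  0.25003177] [ 2.28707911e-01  9.73494811e-01 -6.60677025e-04  3.28206289e-04] -0.0001865378663658228
[[-0.895  0.445  0.   ]
 [ 0.445  0.895 -0.001]
 [-0.001 -0.001 -1.   ]]
[ 0.50850259 -0.08255826  0.37315087]
```

View pics/w1.png

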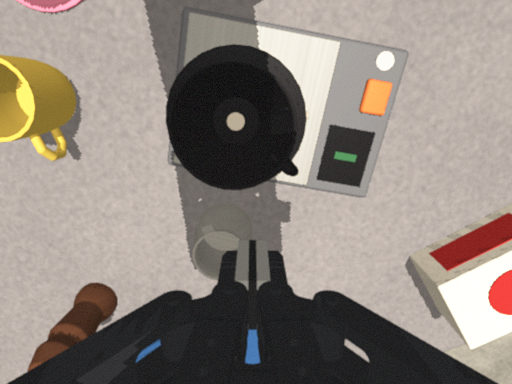

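The wrist view shows the dripper's circle at (236,117) with radius about 70 px and its handle at (290,168). The shut fingers are at (252,260), above the jug, and the path is clear. I'll align behind the flange and descend.

```bash

python3 -m pendant '{"dp":[[-0.0165,-0.014,0],[-0.0165,-0.014,0],[0,0,0],[0,0,0.02],[0,0,0.03]],"angular":[[0,0,0],[0,0,0],[0,0,0.1],[0,0,0.05],[0,0,0]],"gripper":[255,255,255,255,255]}'
python3 -m pendant '{"dp":[[0,0,0.03],[0,0,0.03],[0,0,0.015],[0,0,0.006],[0,0,0]],"angular":[[0,0,0],[0,0,0],[0,0,0],[0,0,0],[0,0,0]],"gripper":[255,255,255,255,255]}'
cat > look.py <<'E'
import sys
from fit import *
from scipy.spatial.transform import Rotation as R
s=sensors.state();Rm=R.from_quat(s['eef_rot']).as_matrix();print('tcp',s['position'].round(4),'toolx',Rm[:2,0].round(3),'tooly',Rm[:2,1].round(3),'F',np.round(s['ft_force'],1))
for n in sys.argv[2:]:
    w=snap(n,sys.argv[1]+n+'.png');P=world(w);hs=cv2.cvtColor(w['img'],cv2.COLOR_RGB2HSV).astype(int)
    print(n)
    c,M=analyse(P,hs)
    if n=='side': 
        x=circ(M[:,:2],.037,np.array([.511,-.0986]));e=(x[0]-c);print('mug',x,'side err mug-dripper',e, 'tool',(Rm[:2,:2].T@e).round(4))
E
python3 look.py d wrist scene side
```

```text
time: 2.75
position: [0.5972, -0.1535, 0.2024]
eef_rot: [0.299, 0.954, -0.0, 0.003]
ft_force: [0.4, -0.0, 0.4]
finger_gap: -0.0001
grasp_force: 0.0
time: 3.25
position: [0.596, -0.1537, 0.1192]
eef_rot: [0.298, 0.954, 0.0, -0.0]
ft_force: [1.9, 0.2, 0.8]
finger_gap: 0.0001
grasp_force: 0.0
tcp [ 0.596  -0.1537  0.1192] toolx [-0.822  0.57 ] tooly [0.57  0.822] F [1.9 0.2 0.8]
wrist
flange [ 0.5651 -0.1032] 0.0022 11 medz 0.1098878544253827
top r43 (array([ 0.5506, -0.1236]), 0.0109, 12468) (array([ 0.5491, -0.1221,  0.0457]), 0.009, 12468)
scene
flange [ 0.5278 -0.1086] 0.0009 19 medz 0.10944538579280624
top r43 (array([ 0.5298, -0.1097]), 0.0014, 76) (array([ 0.5298, -0.11  ,  0.0422]), 0.0015, 76)
side
flange [ 0.5258 -0.1085] 0.0006 30 medz 0.10924428692866843
top r43 (array([ 0.5258, -0.1097]), 0.0014, 65) (array([ 0.5256, -0.1096,  0.0406]), 0.0008, 65)
mug (array([ 0.5113, -0.0983]), 0.001, 223) side err mug-dripper [-0.0145  0.0102] tool [0.0177 0.0001]
```

```bash
python3 -c "
import cv2,numpy as np
a=cv2.imread('pics/dwrist.png');b=cv2.imread('pics/dside.png')[150:300,200:400];c=cv2.imread('pics/dscene.png')[140:290,150:350]
cv2.imwrite('pics/d.png',np.hstack([cv2.resize(a,(400,300)),cv2.resize(b,(400,300))]))"
```

```text
(no output)
```

View pics/d.png

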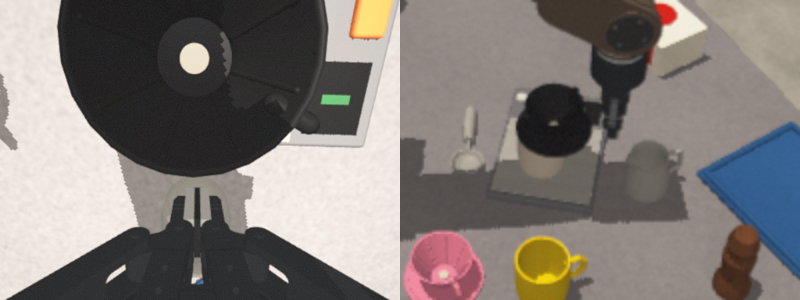

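```bash

python3 -m pendant '{"dp":[[0.003,-0.002,0],[0.003,0,0],[0.002,0,0],[0.002,0,0],[0.001,0,0]],"angular":[[0,0,0],[0,0,0],[0,0,0],[0,0,0],[0,0,0]],"gripper":[255,255,255,255,255]}'
python3 -m pendant '{"dp":[[0.001,0,0],[0.001,0,0],[0.001,0,0],[0.001,0,0],[0.001,0,0]],"angular":[[0,0,0],[0,0,0],[0,0,0],[0,0,0],[0,0,0]],"gripper":[255,255,255,255,255]}'
python3 -m pendant '{"dp":[[0.001,0,0],[0.001,0,0],[0.001,0,0],[0.001,0,0],[0.001,0,0]],"angular":[[0,0,0],[0,0,0],[0,0,0],[0,0,0],[0,0,0]],"gripper":[255,255,255,255,255]}'
python3 look.py e side scene
```

```text
time: 3.9
position: [0.5857, -0.1495, 0.1194]
eef_rot: [0.299, 0.954, -0.0, -0.0]
ft_force: [0.2, -0.4, -1.0]
finger_gap: 0.0001
grasp_force: 0.0
time: 4.4
position: [0.5817, -0.1467, 0.1193]
eef_rot: [0.299, 0.954, -0.0, -0.0]
ft_force: [-0.3, -0.6, 0.5]
finger_gap: 0.0001
grasp_force: 0.0
time: 4.9
position: [0.5777, -0.144, 0.1194]
eef_rot: [0.299, 0.954, -0.0, 0.0]
ft_force: [0.6, -0.9, -0.8]
finger_gap: 0.0001
grasp_force: 0.6
tcp [ 0.5777 -0.144   0.1194] toolx [-0.821  0.57 ] tooly [0.57  0.821] F [ 0.6 -0.9 -0.8]
side
flange [ 0.5227 -0.1059] 0.001 31 medz 0.10903372070885455
top r43 (array([ 0.522 , -0.1074]), 0.0018, 90) (array([ 0.5221, -0.1071,  0.0407]), 0.0013, 90)
mug (array([ 0.5113, -0.0985]), 0.001, 209) side err mug-dripper [-0.0114  0.0074] tool [ 0.0136 -0.0004]
scene
flange [ 0.5512 -0.0732] 0.0038 12 medz 0.10955768223087964
top r43 (array([ 0.5379, -0.1112]), 0.0121, 95) (array([ 0.5346, -0.1273,  0.0597]), 0.0039, 95)
```

```bash

python3 -m pendant '{"dp":[[0.001,0,0],[0.001,0,0],[0.001,0,0],[0.001,0,0],[0.001,0,0]],"angular":[[0,0,0],[0,0,0],[0,0,0],[0,0,0],[0,0,0]],"gripper":[255,255,255,255,255]}'
python3 -m pendant '{"dp":[[0.001,0,0],[0.001,0,0],[0.001,0,0],[0.001,0,0],[0.001,0,0]],"angular":[[0,0,0],[0,0,0],[0,0,0],[0,0,0],[0,0,0]],"gripper":[255,255,255,255,255]}'
python3 look.py f side
```

```text
time: 5.5
position: [0.5735, -0.141, 0.1194]
eef_rot: [0.299, 0.954, -0.0, 0.0]
ft_force: [1.7, -1.0, -0.5]
finger_gap: 0.0001
grasp_force: 0.7
time: 6.0
position: [0.5694, -0.1382, 0.1193]
eef_rot: [0.299, 0.954, -0.0, 0.0]
ft_force: [0.8, -0.6, 0.3]
finger_gap: -0.0001
grasp_force: 0.7
tcp [ 0.5694 -0.1382  0.1193] toolx [-0.821  0.57 ] tooly [0.57  0.821] F [ 0.8 -0.6  0.3]
side
flange [ 0.5138 -0.0995] 0.0008 30 medz 0.1091801041183607
top r43 (array([ 0.5132, -0.1013]), 0.0019, 84) (array([ 0.5135, -0.1012,  0.0403]), 0.0009, 84)
mug (array([ 0.5116, -0.0984]), 0.001, 211) side err mug-dripper [-0.0022  0.0011] tool [ 0.0024 -0.0004]
```

```bash

python3 -m pendant '{"dp":[[0.001,0,0],[0.001,0,0],[0,0,0],[-0.005,0,0],[-0.02,0,0]],"angular":[[0,0,0],[0,0,0],[0,0,0],[0,0,0],[0,0,0]],"gripper":[255,255,255,255,255]}'
python3 -m pendant '{"dp":[[-0.02,0,0],[0,0,-0.04],[0,0,-0.05],[0,0,-0.05],[0,0,0]],"angular":[[0,0,0],[0,0,0],[0,0,0],[0,0,0],[0,0,0]],"gripper":[255,255,255,255,255]}'
python3 look.py g side scene
python3 - <<'E'
from fit import *
w=snap('scene');P=world(w);hs=cv2.cvtColor(w['img'],cv2.COLOR_RGB2HSV).astype(int)
near=(np.hypot(P[...,0]-.513,P[...,1]+.098)<.045)&(P[...,2]>.03)&(P[...,2]<.1)&(hs[...,2]>50)
M=P[near];print(len(M),circ(M[:,:2],.037,np.array([.513,-.098])))
org=(abs(hs[...,0]-12)<8)&(hs[...,1]>150)&(hs[...,2]>120)&(np.hypot(P[...,0]-.58,P[...,1]-.025)<.04)
print('key',np.median(P[org],0),org.sum())
w=snap('wrist','g_w.png');P=world(w);hs=cv2.cvtColor(w['img'],cv2.COLOR_RGB2HSV).astype(int)
org=(abs(hs[...,0]-12)<8)&(hs[...,1]>150)&(hs[...,2]>120)&(np.hypot(P[...,0]-.58,P[...,1]-.025)<.04)
print('key wrist',np.mean(P[org],0) if org.any() else None,org.sum(), cv2.minAreaRect(P[org][:,:2].astype(np.float32)*1000))
E
```

```text
time: 6.55
position: [0.5872, -0.1503, 0.1187]
eef_rot: [0.298, 0.954, 0.0, -0.002]
ft_force: [-0.4, 0.3, 0.6]
finger_gap: -0.0001
grasp_force: 0.0
time: 7.05
position: [0.6086, -0.1643, 0.2696]
eef_rot: [0.299, 0.954, -0.001, 0.008]
ft_force: [-0.0, -1.1, 1.2]
finger_gap: -0.0002
grasp_force: 0.0
tcp [ 0.6086 -0.1643  0.2696] toolx [-0.821  0.57 ] tooly [0.57  0.822] F [-0.  -1.1  1.2]
side
flange [ 0.5121 -0.099 ] 0.0008 31 medz 0.10923122206504961
top r43 (array([ 0.5116, -0.1004]), 0.0018, 87) (array([ 0.512 , -0.1002,  0.0405]), 0.0011, 87)
mug (array([ 0.5113, -0.0985]), 0.0009, 211) side err mug-dripper [-0.0008  0.0005] tool [ 0.0009 -0.    ]
scene
flange [ 0.5146 -0.099 ] 0.0008 30 medz 0.10943086840358968
top r43 (array([ 0.5163, -0.0983]), 0.0017, 97) (array([ 0.5163, -0.098 ,  0.0403]), 0.0012, 97)
139 (array([ 0.5124, -0.0981]), 0.001, 139)
key [0.57931027 0.02467209 0.02403968] 77
key wrist [0.57532853 0.02408216 0.02373733] 963 ((575.4863891601562, 25.06270408630371), (24.95634651184082, 34.488014221191406), 53.9822998046875)
```

```bash
python3 -c "
import cv2,numpy as np
a=cv2.imread('pics/g_w.png');b=cv2.imread('pics/gside.png')[160:280,200:360];c=cv2.imread('pics/gscene.png')[140:260,160:320]
cv2.imwrite('pics/g.png',np.hstack([cv2.resize(b,(400,300)),cv2.resize(c,(400,300))]))"
```

```text
(no output)
```

View pics/g.png

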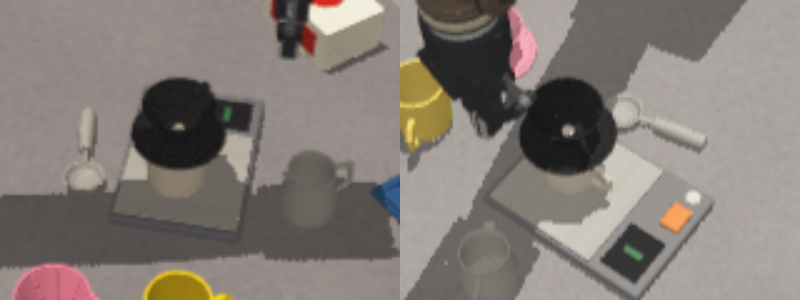

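The flange now overhangs evenly in both views: the measured error is about 1 mm in the side view and 2 mm in the scene view. The orange key is at (676,217) in the right-hand panel. I'll go above it next.

```bash

python3 -m pendant '{"dp":[[0.0268,0.0275,0],[0.0268,0.0275,0],[0.0268,0.0275,0],[0.0268,0.0275,0],[0.0268,0.0275,0]],"angular":[[0,0,0],[0,0,0],[0,0,0],[0,0,0],[0,0,0]],"gripper":[255,255,255,255,255]}'
python3 -m pendant '{"dp":[[0,0,0.04],[0,0,0.05],[0,0,0.05],[0,0,0.05],[0,0,0.025]],"angular":[[0,0,0],[0,0,0],[0,0,0],[0,0,0],[0,0,0]],"gripper":[255,255,255,255,255]}'
python3 -m pendant '{"dp":[[0,0,0.003],[0,0,0],[0,0,0],[0,0,0],[0,0,0]],"angular":[[0,0,0],[0,0,0],[0,0,0],[0,0,0],[0,0,0]],"gripper":[255,255,255,255,255]}'
python3 look.py k side
```

```text
time: 7.75
position: [0.5714, 0.0282, 0.2563]
eef_rot: [0.299, 0.954, -0.0, -0.003]
ft_force: [0.7, 0.4, 0.1]
finger_gap: 0.0004
grasp_force: 0.0
time: 8.25
position: [0.5673, 0.0275, 0.0372]
eef_rot: [0.299, 0.954, -0.001, -0.007]
ft_force: [-20.1, 3.2, 81.6]
finger_gap: 0.0001
grasp_force: 47.3
time: 8.75
position: [0.5702, 0.0271, 0.0395]
eef_rot: [0.299, 0.954, -0.001, -0.004]
ft_force: [-3.5, 0.5, 7.4]
finger_gap: 0.0001
grasp_force: 3.3
tcp [0.5702 0.0271 0.0395] toolx [-0.822  0.57 ] tooly [0.57  0.822] F [-3.5  0.5  7.4]
side
flange [ 0.5124 -0.0991] 0.0008 30 medz 0.10917616987976271
top r43 (array([ 0.5122, -0.1004]), 0.0015, 87) (array([ 0.5122, -0.1   ,  0.0406]), 0.0011, 87)
mug (array([ 0.5114, -0.0985]), 0.0009, 207) side err mug-dripper [-0.001   0.0006] tool [ 0.0012 -0.0001]
```

```bash
python3 -c "
from h import *
b=snap('scene')['img'][140:260,160:320,::-1];a=snap('wrist')['img'][:,:,::-1]
cv2.imwrite('pics/k.png',np.hstack([cv2.resize(b,(400,300)),cv2.resize(a,(400,300))]))"
```

```text
(no output)
```

View pics/k.png

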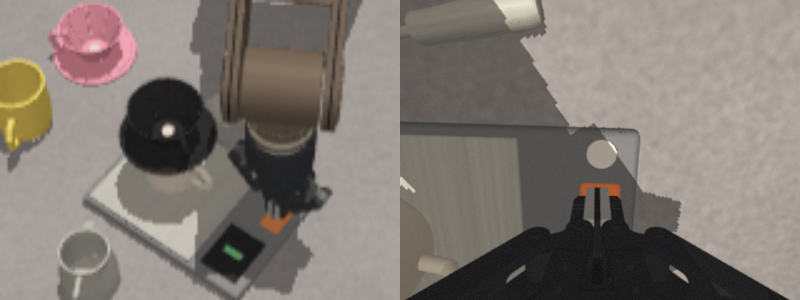

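That descent was too fast. I took the start height from a reading made while the arm was still moving, and the fingers hit the key with an 82 N spike, under the 120 N limit. The fingertip is on the orange key at (600,190) with the key held fully down. I'll lift off and check.

```bash

python3 -m pendant '{"dp":[[0,0,-0.003],[0,0,-0.005],[0,0,-0.01],[0,0,-0.03],[0,0,-0.04]],"angular":[[0,0,0],[0,0,0],[0,0,0],[0,0,0],[0,0,0]],"gripper":[255,255,255,255,255]}'
python3 -m pendant '{"dp":[[0,0,-0.04],[0,0,-0.04],[0,0,-0.04],[0,0,0],[0,0,0]],"angular":[[0,0,0],[0,0,0],[0,0,0],[0,0,0],[0,0,0]],"gripper":[255,255,255,255,255]}'
python3 look.py m side
python3 - <<'E'
from h import *
w=snap('wrist');P=world(w);hs=cv2.cvtColor(w['img'],cv2.COLOR_RGB2HSV).astype(int)
org=(abs(hs[...,0]-12)<8)&(hs[...,1]>150)&(hs[...,2]>100)&(np.hypot(P[...,0]-.58,P[...,1]-.025)<.04)
pan=(abs(P[...,2]-.018)<.003)&(np.hypot(P[...,0]-.58,P[...,1]-.025)<.04)
print('key z',np.median(P[org],0),'panel z',np.median(P[pan][:,2]))
E
```

```text
time: 9.4
position: [0.5713, 0.0268, 0.1281]
eef_rot: [0.299, 0.954, -0.0, -0.003]
ft_force: [0.4, -0.0, -0.4]
finger_gap: 0.0001
grasp_force: 0.0
time: 9.9
position: [0.5737, 0.0266, 0.2512]
eef_rot: [0.299, 0.954, 0.0, 0.002]
ft_force: [-0.4, 0.2, -0.1]
finger_gap: 0.0003
grasp_force: 0.0
tcp [0.5737 0.0266 0.2512] toolx [-0.821  0.57 ] tooly [0.57  0.821] F [-0.4  0.2 -0.1]
side
flange [ 0.5123 -0.1001] 0.0008 31 medz 0.10923692937859925
top r43 (array([ 0.5119, -0.1003]), 0.0016, 86) (array([ 0.5123, -0.1001,  0.0406]), 0.001, 86)
mug (array([ 0.5115, -0.0984]), 0.0009, 208) side err mug-dripper [-0.0008  0.0017] tool [0.0016 0.0009]
key z [0.57496855 0.02599745 0.02399549] panel z 0.017804452309924782
```

The key is back up (24.0 mm against 24.5 mm nominal), the dripper is still centred, and the arm is clear. Handing in.

```bash
python3 -c "
from rig import robot
print(robot.hand_in())"
```

```text
the job is handed in; nothing more can be done
None
```

I handed the job in, with no verdict shown: the dripper is centred within about 2 mm and level on the unmoved mug, and the tare key was pressed right down and is up again, though my press hit it too fast and read 82 N at the wrist (limit 120 N).

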